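# Put three exhibits on their own plinths and fit the caption block

### The job

The three exhibits on this display table stand on one another's plinths: put each, upright and centred, on the wooden plinth of its own outline (round jar, square stone seal, and the oblong bar weight lying lengthwise). Set them down gently, without dropping or tipping any; the empty felt is free for parking one on the way. Only when all three stand right, push the caption block, upright, fully home into the narrow gap of the aluminium holder until it meets the stop.

Things in the scene. Friction and masses are not known exactly. Their poses are not given: they have to be found in the camera images.
- jar: Small closed white ceramic jar, round, 66 mm tall, 54 mm across at its widest from 22 to 40 mm above its foot (the place to grip), foot 42 mm across, narrower neck above; about 0.2 kg. Origin at the centre of its underside, z up. Starts upright on a plinth that is not its own.
- stone_seal: Marble desk seal: square base 46 x 46 x 26 mm with a square grip 26 x 26 mm on top, up to 66 mm; about 0.22 kg. Origin at the centre of its underside, z up, x and y along the sides of the base and of the grip. Starts upright on a plinth that is not its own.
- bar_weight: Dark steel oblong bar weight: base 92 (x) x 34 (y) x 20 mm with a ridge to grip on top, 56 (x) x 14 (y) mm, from 20 to 51 mm up; about 0.45 kg. Origin at the centre of its underside, z up, x along its length. Starts upright on a plinth that is not its own.
- caption_block: Plain light wooden block with blank white cards on its two long sides, 80 (x) x 20 (y) x 45 (z) mm, about 0.07 kg, standing upright on the table. Origin at the centre of its underside, x along its length. It fits the holder either end first, standing upright and sliding on the table.
- round_plinth: Fixed round wooden plinth, 110 mm across, 12 mm high. Origin at the centre of its underside.
- square_plinth: Fixed square wooden plinth, 94 x 94 mm, 12 mm high. Origin at the centre of its underside, x and y along its sides.
- oblong_plinth: Fixed oblong wooden plinth, 130 (x) x 58 (y) mm, 12 mm high. Origin at the centre of its underside, x along its length.
- spare_felt: Fixed square grey felt, 110 x 110 mm, 3 mm thick, empty at the start: a free spot. Origin at the centre of its underside, x and y along its sides.
- holder: Fixed aluminium U, no floor or roof: two cheeks, each 55 (x) x 14 x 30 mm high, with a gap 27 mm wide along x. Its open mouth, at x = -5 mm, faces -x (towards the robot within 20 degrees); a stop closes the gap at x = +40 mm. Origin: on the table, in the gap's middle line, where the caption block's origin is when fully home (45 mm of the block inside, 35 mm standing out).
Not all that is in view belongs to the job. What is shaped like the stone_seal but blue or purple is not meant. What is shaped like the jar but pink or purple is not meant.

How it is judged:
On the way, in this order (a step that is already met when the one before it is completed fails the run):
1. each of the three exhibits stands on the plinth of its own outline (horizontal distance between jar and round_plinth below 0.015 m and z of jar in the frame of round_plinth between 0.008 and 0.017 m and angle between each of jar, stone_seal, bar_weight's own z axis and vertical below 0.12 rad and linear speed of each of jar, stone_seal, bar_weight below 0.03 m/s and horizontal distance between stone_seal and square_plinth below 0.015 m and z of stone_seal in the frame of square_plinth between 0.008 and 0.017 m and horizontal distance between bar_weight and oblong_plinth below 0.015 m and z of bar_weight in the frame of oblong_plinth between 0.008 and 0.017 m and angle between the x axis of bar_weight and the x axis of oblong_plinth, either way round below 0.25 rad), for 0.2 s.
2. then the caption block is fully home in the holder (x of caption_block in the frame of holder between -0.006 and 0.006 m and y of caption_block in the frame of holder between -0.008 and 0.008 m and z of caption_block in the frame of holder below 0.005 m and angle between caption_block's own z axis and vertical below 0.12 rad and angle between the x axis of caption_block and the x axis of holder, either way round below 0.2 rad and linear speed of caption_block below 0.02 m/s), for 0.2 s.
At the end, for the whole second after the job is handed in: Jar, seal and bar weight at rest on the round, square and oblong plinths, upright within 7 degrees, centred within 15 mm, the bar weight along its plinth within 14 degrees; the caption block upright on the table in the holder, in line, within 6 mm of fully home (all of step 1 and all of step 2); the robot touches nothing.
It fails at once if an exhibit is tipped over (angle between any of jar, stone_seal, bar_weight's own z axis and vertical above 0.7 rad).
It fails at once if an exhibit is dropped from more than about 18 mm (it moves at over 0.6 m/s while no finger touches it) ((linear speed of jar above 0.6 m/s and contact force between jar and the fingers below 0.05 N) or (linear speed of stone_seal above 0.6 m/s and contact force between stone_seal and the fingers below 0.05 N) or (linear speed of bar_weight above 0.6 m/s and contact force between bar_weight and the fingers below 0.05 N)).
It also fails if it takes over 138 s, if anything falls off the work surface, if the arm or the gripper's body presses on something with over 40 N, if the wrist force passes 120 N, or if a joint passes its speed limit or range.

### The arm

A 6-joint arm with a two-finger parallel gripper is mounted at the origin on the work surface. World frame = base frame: x ahead of the robot, y to its left, z up, the work surface at z = 0. Lengths are in m, angles in rad, forces in N, time in s.
With the tool pointing down it reaches from about 0.25 to 0.8 m from the base axis. Payload 8.5 kg.
Tool frame: the origin (TCP) lies between the finger pads; the fingertips stand 25 mm ahead of it and the grasp point (between the pads) lies 6 mm ahead of it (bot.tip_extent is the distance from the TCP to the fingertips, in m); z points along the fingers, y is the line along which they close (so a half turn about z gives the same grasp; the last joint's range is limited). The gripper opens to 85 mm and grips with 20 to 120 N. Pads are 22 mm wide; open, the fingers measure 114 mm over their backs; the gripper's body (76 mm by 85 mm) begins 54 mm behind the grasp point. The pads swing forward as they close: fully open they stand 13 mm farther back than shut.
Start: joints at [-1.205, 0.238, -0.013, 1.319, 0, 1.571], TCP at [0.188, -0.49, 0.233] pointing down, gripper open.
Joint ranges: [-2.66, 2.66], [-1.03, 1.9], [-1.14, 1.46], [-1.82, 2.27], [-1.45, 1.34], [-3.14, 3.14]. Speed limits (rad/s): [2.22, 2.22, 2.79, 3.14, 3.14, 3.14].

### API

Orientations are given as a unit quaternion [w, x, y, z].
In Python, from bench import bot gives the robot as it stands.
- The arm moves only by the shell command python3 -m handwheel 'ROWS'. ROWS is JSON, a list of rows, each an object with "dr": the turn, a rotation vector about the tool's x, y, z in degrees, a list of three; "translation": the shift along the tool's x, y, z in cm, a list of three; "grip": the closure, from 0 (fully open) to 1 (shut). In form: [{"dr": [wx, wy, wz], "translation": [dx, dy, dz], "grip": grip}, ...]. A call has 1 to 20 rows; each row shifts and turns the commanded pose from where the row before left it, along the tool's axes as they then stand; what a row does not reach is not made up. A row lasts 1/8 s, in which the tool goes at most 62.5 mm and 10.7 degrees, less where a joint would pass 70% of its speed; a pose out of reach is approached as far as the arm can. A call is refused whole if a number of a shift passes 6.25 or a number of a turn 10.7, either way. A call with a gripper value outside its range is refused whole. The fingers move at their own pace and stop on an object; the grip force is fixed at half the most. Time passes only in rows, so rows that do not move let the fingers close. It gives the time, the measured TCP pose, the force, the opening and the grip force at its end, in the units of the state.
- bot.read_state(): the state, without advancing time (a new reading comes with each control period).
- bot.capture(name): name is "scene" or "top"; returns a dict with "pixels" (384x512x3 uint8, red, green, blue), "fx", "fy", "cx", "cy" (pixels), "rvec" (rotation vector, rad) and "tvec" (3), from world to camera coordinates, as OpenCV has them. Camera axes: x right, y down, z forward; pixel columns grow to the right and rows downward; lengths in m; the calibration is good to about 2 mm. A picture is of the moment at which its call begins. There is no depth.
- bot.sign_off(): hands the job in; it is judged then, once.
The state is a dict: "time": time; "joint_positions": joint angles; "qvel": joint speeds; "tau": joint torques, N m; "tool_pos": TCP position; "ee_rot": TCP orientation; "force": force on the tool from outside, world axes, zero at the start; "torque": the same for the moment, N m; "gripper_width": opening from 0.0 (shut) to 1.0 (fully open); "finger_force": force on a finger pad.
Only numpy, scipy, OpenCV 4.12 (cv2) and the standard library are available. Lean on these libraries where they do the work, as an engineer would, in place of code of your own. Each camera call takes 0.05 s, during which the arm holds its last target. There are 200 camera calls.

## Working session

There is one attempt and no reset: what is moved stays moved. The work goes in short steps, Python scripts to look and compute and a shell command to move; the robot and the scene stay as the last step left them, time stands still between calls to the robot, and variables do not carry over. Pictures are saved under pics/ and viewed, at most 14 in all, crops included, and the job is handed in when it is done.

```bash
mkdir -p pics; cat > h.py <<'E'
import numpy as np, cv2
from scipy.spatial.transform import Rotation as R
from bench import bot
def shot(cam,name,crop=None,s=1):
    c=bot.capture(cam); im=c["pixels"][:,:,::-1].copy()
    np.savez('pics/'+name,**{k:np.array(v) for k,v in c.items()})
    save(im,name,crop,s); return c
def save(im,name,crop=None,s=1):
    if crop: x0,y0,x1,y1=crop; im=im[y0:y1,x0:x1]
    cv2.imwrite(f'pics/{name}.png',cv2.resize(im,None,fx=s,fy=s,interpolation=cv2.INTER_CUBIC))
def px2w(c,u,v,z):
    Rm=cv2.Rodrigues(np.array(c["rvec"],float))[0]; t=np.array(c["tvec"],float).ravel()
    d=Rm.T@np.array([(u-c["cx"])/c["fx"],(v-c["cy"])/c["fy"],1]); o=-Rm.T@t
    return o+d*(z-o[2])/d[2]
def w2px(c,p):
    q=cv2.Rodrigues(np.array(c["rvec"],float))[0]@np.array(p,float)+np.array(c["tvec"],float).ravel()
    return np.array([c["fx"]*q[0]/q[2]+c["cx"],c["fy"]*q[1]/q[2]+c["cy"]])
E
python3 - <<'E'
from h import *
for n in("top","scene"):
    c=shot(n,n+"0",s=1.5); Rm=cv2.Rodrigues(np.array(c["rvec"],float))[0]
    print(n,c["fx"],-Rm.T@np.array(c["tvec"]).ravel(),Rm[2])
s=bot.read_state(); print(s); print(bot.tip_extent)
E
```

```text
top 464.89549992424344 [ 0.35838372 -0.0322482   1.31603556] [ 0.13518865  0.00526909 -0.99080587]
scene 355.374608969736 [ 1.11545145 -0.16053009  0.51718834] [-0.75509827  0.18246399 -0.62970906]
{'time': 0.1, 'joint_positions': array([-1.20499061e+00,  2.38727623e-01, -1.41694577e-02,  1.31919179e+00,
       -1.37327674e-05,  1.57080442e+00]), 'qvel': array([ 0.00124545, -0.00175044,  0.00082039,  0.00134744, -0.00159495,
       -0.00016336]), 'tau': array([ 1.59923738e-04, -5.39718997e+01,  3.47000635e+01,  1.33438816e-02,
       -5.42630653e-05, -9.88954838e-06]), 'tool_pos': array([ 0.18765783, -0.48992148,  0.23213851]), 'ee_rot': array([-6.34241614e-04,  9.83320381e-01,  1.81880761e-01, -1.24301255e-04]), 'force': array([-0.97324665,  0.57963206, -0.30716238]), 'torque': array([ 0.02357846, -0.01970023, -0.00447773]), 'finger_force': 0.0, 'gripper_width': 0.9962899525253752}
0.025
```

View pics/top0.png

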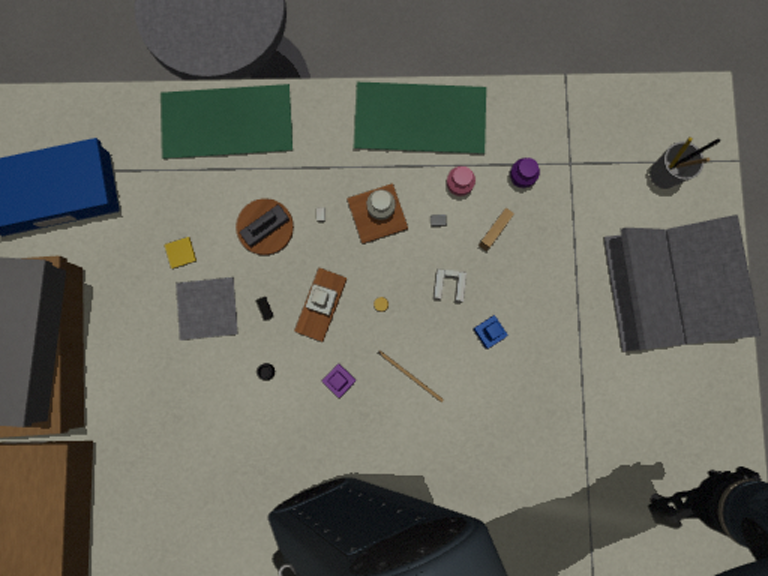

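View pics/scene0.png

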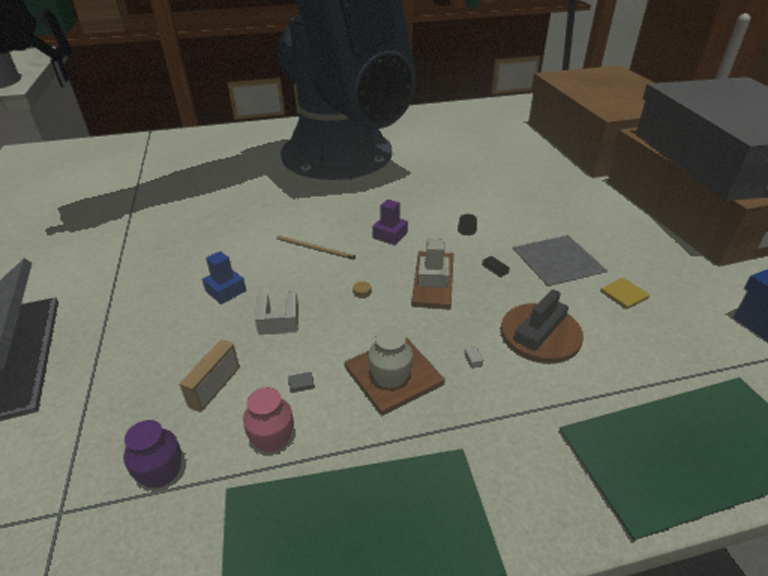

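Top view (768x576 picture). The candidates are:
- Jar: white (380,205) on the square plinth, pink (460,181), purple (524,173).
- Seal: white (320,298) on the oblong plinth, blue (490,331), purple (339,380).
- Bar: only the dark one (265,225), on the round plinth.
- Caption block: wooden (496,229); the stick at (410,375) is a decoy.
- Holder (450,285) and felt (207,308).

I choose the white jar, the white seal, the dark bar and the wooden block, and check them in a crop.

```bash
python3 - <<'E'
from h import *
c=np.load('pics/top0.npz'); save(c["pixels"][:,:,::-1],'topc',(112,112,242,237),6*0.8)
save(c["pixels"][:,:,::-1],'topd',(225,112,355,237),6*0.8)
E
```

```text
(no output)
```

View pics/topc.png

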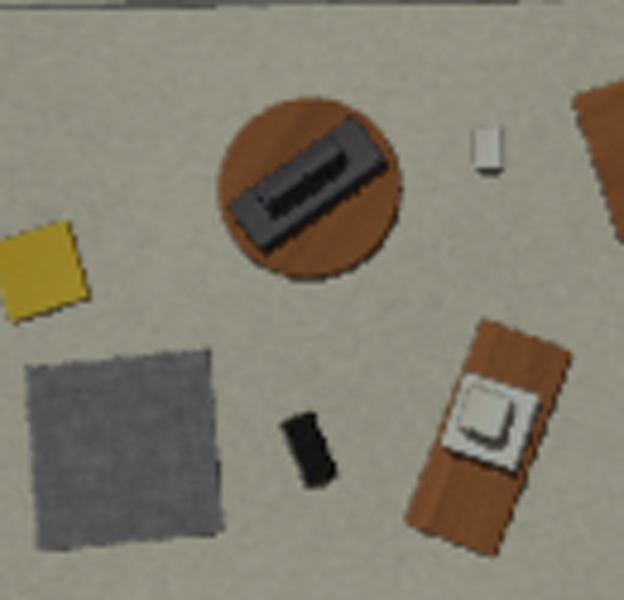

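View pics/topd.png

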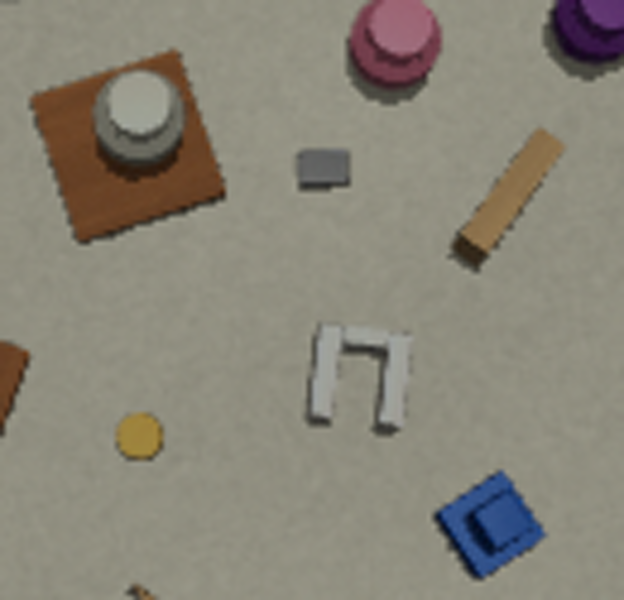

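Crops confirm it: white jar on the square plinth, white marble seal on the oblong one, dark bar on the round one, wooden block at crop2 (512,189), holder at (360,378) with its mouth downwards. Converting.

```bash
cat > m0.py <<'E'
from h import *
c=np.load('pics/top0.npz')
def P(pts,z,ox,s=4.8):
    return np.array([px2w(c,(u+.5)/s-.5+ox,(v+.5)/s-.5+112,z)[:2] for u,v in pts])
def rep(n,pts,z,ox):
    p=P(pts,z,ox); e=p-np.roll(p,1,0)
    print(n,p.mean(0).round(4),'sides',np.linalg.norm(e,axis=1).round(4),'dirs',np.degrees(np.arctan2(e[:,1],e[:,0])).round(1)); return p
A,B=112,225
rep('round',[(218,189),(310,97),(403,189),(310,281)],.012,A)
rep('bar',[(228,207),(350,116),(388,160),(267,251)],.032,A)
rep('seal',[(465,373),(541,398),(520,472),(441,446)],.038,A)
rep('oblong',[(483,319),(572,352),(495,556),(405,522)],.012,A)
rep('felt',[(26,367),(210,350),(223,534),(38,550)],.003,A)
rep('square',[(31,99),(178,50),(224,194),(82,242)],.012,B)
rep('jarbody',[(94,118),(185,118)],.043,B)
rep('jarlid',[(107,103),(140,70),(173,103),(140,137)],.078,B)
rep('holder',[(320,323),(410,335),(400,430),(308,418)],.030,B)
rep('block',[(541,127),(565,146),(484,250),(460,233)],.045,B)
E
python3 m0.py
```

```text
round [0.6477 0.1721] sides [0.0792 0.0779 0.08   0.0778] dirs [  44.3  -44.6 -135.7  134.8]
bar [0.6465 0.1701] sides [0.0353 0.0894 0.0351 0.0887] dirs [  41.   -53.1 -140.1  127. ]
seal [0.503  0.0625] sides [0.0444 0.0464 0.0444 0.048 ] dirs [ -18.3 -109.2  163.8   70.9]
oblong [0.4974 0.0661] sides [0.1281 0.0564 0.1281 0.0564] dirs [ -21.1 -111.4  158.9   68.6]
felt [0.4938 0.2828] sides [0.1093 0.1099 0.11   0.1092] dirs [   5.   -85.5 -175.3   94.1]
square [ 0.6704 -0.0437] sides [0.0925 0.0933 0.0924 0.0894] dirs [  18.6  -72.  -163.8  108.1]
jarbody [ 0.6796 -0.05  ] sides [0.0532 0.0532] dirs [ 89.1 -90.9]
jarlid [ 0.6794 -0.0499] sides [0.0273 0.0269 0.0269 0.0273] dirs [  42.5  -45.2 -136.7  135.6]
holder [ 0.527  -0.1754] sides [0.0562 0.0528 0.056  0.0536] dirs [ -8.7 -98.6 172.2  81.6]
block [ 0.6335 -0.2658] sides [0.0793 0.0177 0.0783 0.0169] dirs [ -38.5 -130.6  140.9   52.9]
```

```bash
cat > go.py <<'E'
import sys
from h import *
x,y,z,yaw=map(float,sys.argv[1:5]); s=bot.read_state()
q=s["ee_rot"]; r=R.from_quat([q[1],q[2],q[3],q[0]]); M=r.as_matrix()
cur=np.degrees(np.arctan2(M[1,0],M[0,0])); dw=-(((yaw-cur)+180)%360-180)
M2=(R.from_euler('z',yaw,degrees=True)*R.from_euler('x',180,degrees=True))
dr=(r.inv()*M2).as_rotvec(degrees=True)
d=M2.as_matrix().T@(np.array([x,y,z])-s["tool_pos"])*100
print('t',round(s["time"],2),'pos',s["tool_pos"].round(4),'yaw',cur.round(1),'tilt',np.degrees(np.arccos(-M[2,2])).round(2),'q5',s["joint_positions"][5].round(2),'w',s["gripper_width"].round(3),'F',s["force"].round(1))
print('dr',dr.round(1),'| then shift cm',d.round(2),'dist',np.linalg.norm(d).round(1))
E
python3 go.py .6796 -.05 .20 90
```

```text
Traceback (most recent call last):
  File "go.py", line 9, in <module>
    print('t',round(s["time"],2),'pos',s["tool_pos"].round(4),'yaw',cur.round(1),'tilt',np.degrees(np.arccos(-M[2,2])).round(2),'q5',s["joint_positions"][5].round(2),'w',s["gripper_width"].round(3),'F',s["force"].round(1))
                                                                                                                                                                          ^^^^^^^^^^^^^^^^^^^^^^^^
AttributeError: 'float' object has no attribute 'round'
```

```bash
sed -i 's/s\["gripper_width"\].round(3)/round(s["gripper_width"],3)/' go.py; python3 go.py .6796 -.05 .20 90
```

```text
t 0.1 pos [ 0.1877 -0.4899  0.2321] yaw 21.0 tilt 0.07 q5 1.57 w 0.996 F [-1.   0.6 -0.3]
dr [ -0.1  -0.  -69. ] | then shift cm [43.99 49.19  3.21] dist 66.1
```

```bash
python3 -m handwheel '[{"dr":[0,0,-9.9],"translation":[0,0,0],"grip":0},{"dr":[0,0,-9.9],"translation":[0,0,0],"grip":0},{"dr":[0,0,-9.9],"translation":[0,0,0],"grip":0},{"dr":[0,0,-9.9],"translation":[0,0,0],"grip":0},{"dr":[0,0,-9.9],"translation":[0,0,0],"grip":0},{"dr":[0,0,-9.9],"translation":[0,0,0],"grip":0},{"dr":[0,0,-9.6],"translation":[0,0,0],"grip":0},{"dr":[0,0,0],"translation":[3.4,3.8,0.2],"grip":0},{"dr":[0,0,0],"translation":[3.4,3.8,0.2],"grip":0},{"dr":[0,0,0],"translation":[3.4,3.8,0.2],"grip":0},{"dr":[0,0,0],"translation":[3.4,3.8,0.2],"grip":0},{"dr":[0,0,0],"translation":[3.4,3.8,0.2],"grip":0},{"dr":[0,0,0],"translation":[3.4,3.8,0.2],"grip":0},{"dr":[0,0,0],"translation":[3.4,3.8,0.2],"grip":0},{"dr":[0,0,0],"translation":[3.4,3.8,0.2],"grip":0},{"dr":[0,0,0],"translation":[3.4,3.8,0.2],"grip":0},{"dr":[0,0,0],"translation":[3.4,3.8,0.2],"grip":0},{"dr":[0,0,0],"translation":[3.4,3.8,0.2],"grip":0},{"dr":[0,0,0],"translation":[3.4,3.8,0.2],"grip":0}]'; python3 go.py .6796 -.05 .047 90
```

```text
time: 2.48
tool_pos: [0.645, -0.0812, 0.2082]
ee_rot: [-0.0, 0.707, 0.707, -0.0]
force: [0.7, -0.6, 0.6]
gripper_width: 0.999
finger_force: 0.0
t 2.48 pos [ 0.645  -0.0812  0.2082] yaw 90.0 tilt 0.04 q5 1.45 w 0.999 F [ 0.7 -0.6  0.6]
dr [-0. -0. -0.] | then shift cm [ 3.12  3.46 16.12] dist 16.8
```

```bash
python3 -m handwheel '[{"dr":[0,0,0],"translation":[3.1,3.5,4],"grip":0},{"dr":[0,0,0],"translation":[0,0,4],"grip":0},{"dr":[0,0,0],"translation":[0,0,3],"grip":0},{"dr":[0,0,0],"translation":[0,0,3],"grip":0},{"dr":[0,0,0],"translation":[0,0,2.1],"grip":0},{"dr":[0,0,0],"translation":[0,0,0],"grip":0}]'; python3 go.py .6796 -.05 .047 90; python3 - <<'E'
from h import *
shot("scene","s1",(200,170,330,280),6)
E
```

```text
time: 3.22
tool_pos: [0.6775, -0.0514, 0.0455]
ee_rot: [-0.002, 0.707, 0.707, -0.001]
force: [-0.3, -0.7, 0.8]
gripper_width: 0.998
finger_force: 0.0
t 3.23 pos [ 0.6775 -0.0514  0.0455] yaw 90.0 tilt 0.25 q5 1.5 w 0.998 F [-0.3 -0.7  0.8]
dr [-0.2 -0.  -0. ] | then shift cm [ 0.14  0.21 -0.15] dist 0.3
```

View pics/s1.png

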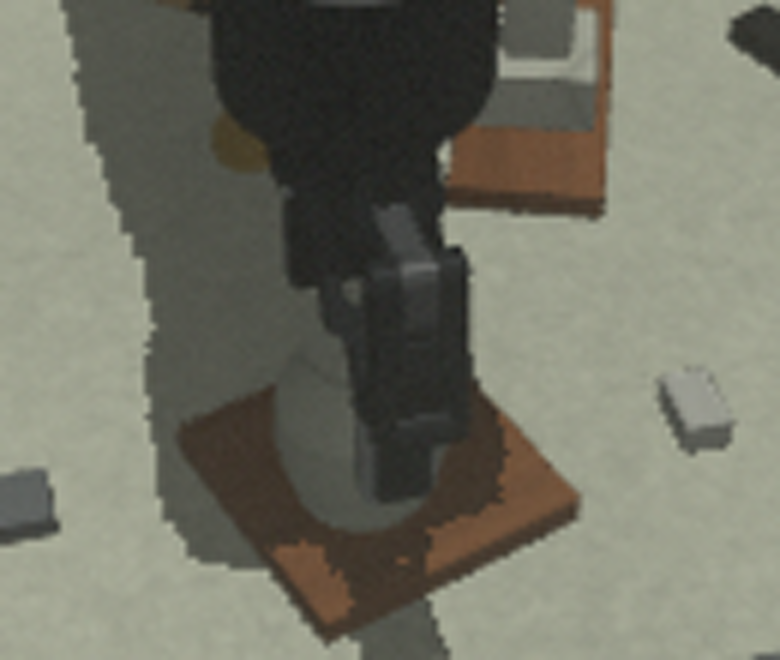

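The front finger, at (410,460), stands beyond the jar (360,440), with the jar between the fingers. Closing and lifting slightly.

```bash
python3 -m handwheel '[{"dr":[0,0,0],"translation":[0.1,0.2,0],"grip":1},{"dr":[0,0,0],"translation":[0,0,0],"grip":1},{"dr":[0,0,0],"translation":[0,0,0],"grip":1},{"dr":[0,0,0],"translation":[0,0,0],"grip":1},{"dr":[0,0,0],"translation":[0,0,0],"grip":1},{"dr":[0,0,0],"translation":[0,0,-1],"grip":1},{"dr":[0,0,0],"translation":[0,0,-3],"grip":1},{"dr":[0,0,0],"translation":[0,0,-4],"grip":1},{"dr":[0,0,0],"translation":[0,0,-4],"grip":1},{"dr":[0,0,0],"translation":[0,0,0],"grip":1}]'; python3 go.py .494 .283 .166 90
```

```text
time: 4.53
tool_pos: [0.6831, -0.0507, 0.1721]
ee_rot: [0.003, 0.707, 0.707, 0.002]
force: [0.0, -0.8, -3.6]
gripper_width: 0.563
finger_force: 59.9
t 4.53 pos [ 0.6831 -0.0507  0.1721] yaw 90.0 tilt 0.4 q5 1.5 w 0.563 F [ 0.  -0.8 -3.6]
dr [ 0.4  0.  -0. ] | then shift cm [ 33.37 -18.91   0.61] dist 38.4
```

```bash
python3 -m handwheel '[{"dr":[0.4,0,0],"translation":[3,-1.7,0.1],"grip":1},{"dr":[0,0,0],"translation":[4,-2.3,0.1],"grip":1},{"dr":[0,0,0],"translation":[4,-2.3,0.1],"grip":1},{"dr":[0,0,0],"translation":[4,-2.3,0.1],"grip":1},{"dr":[0,0,0],"translation":[4,-2.3,0.1],"grip":1},{"dr":[0,0,0],"translation":[4,-2.3,0.1],"grip":1},{"dr":[0,0,0],"translation":[4,-2.3,0.1],"grip":1},{"dr":[0,0,0],"translation":[4,-2.3,0],"grip":1},{"dr":[0,0,0],"translation":[2.4,-1.2,0],"grip":1},{"dr":[0,0,0],"translation":[0,0,3],"grip":1},{"dr":[0,0,0],"translation":[0,0,4],"grip":1},{"dr":[0,0,0],"translation":[0,0,3],"grip":1},{"dr":[0,0,0],"translation":[0,0,1.5],"grip":1},{"dr":[0,0,0],"translation":[0,0,0],"grip":1},{"dr":[0,0,0],"translation":[0,0,0],"grip":1}]'; python3 go.py .494 .283 .037 90
```

```text
time: 6.4
tool_pos: [0.4912, 0.2839, 0.048]
ee_rot: [-0.002, 0.707, 0.707, -0.002]
force: [-0.0, -0.0, -1.6]
gripper_width: 0.564
finger_force: 60.0
t 6.4 pos [0.4912 0.2839 0.048 ] yaw 90.0 tilt 0.33 q5 2.09 w 0.564 F [-0.  -0.  -1.6]
dr [-0.3 -0.1 -0. ] | then shift cm [-0.09  0.28  1.1 ] dist 1.1
```

```bash
python3 -m handwheel '[{"dr":[0,0,0],"translation":[0,0,0.5],"grip":1},{"dr":[0,0,0],"translation":[0,0,0.4],"grip":1},{"dr":[0,0,0],"translation":[0,0,0.1],"grip":1},{"dr":[0,0,0],"translation":[0,0,0.1],"grip":1},{"dr":[0,0,0],"translation":[0,0,0],"grip":1}]'
```

```text
time: 7.02
tool_pos: [0.4912, 0.2841, 0.0405]
ee_rot: [-0.002, 0.707, 0.707, -0.0]
force: [-10.6, -6.4, 41.7]
gripper_width: 0.565
finger_force: 70.3
```

```bash
python3 -m handwheel '[{"dr":[0,0,0],"translation":[0,0,-0.3],"grip":1},{"dr":[0,0,0],"translation":[0,0,0],"grip":0},{"dr":[0,0,0],"translation":[0,0,0],"grip":0},{"dr":[0,0,0],"translation":[0,0,0],"grip":0},{"dr":[0,0,0],"translation":[0,0,-3],"grip":0},{"dr":[0,0,0],"translation":[0,0,-5],"grip":0},{"dr":[0,0,0],"translation":[0,0,-5],"grip":0},{"dr":[0,0,0],"translation":[0,0,0],"grip":0}]'; python3 go.py .503 .0625 .16 71
```

```text
time: 8.02
tool_pos: [0.4933, 0.2847, 0.1726]
ee_rot: [-0.002, 0.707, 0.707, 0.001]
force: [0.5, -0.3, -1.2]
gripper_width: 1.0
finger_force: 0.0
t 8.03 pos [0.4933 0.2847 0.1726] yaw 90.0 tilt 0.21 q5 2.09 w 1.0 F [ 0.5 -0.3 -1.2]
dr [-0.1 -0.2 19. ] | then shift cm [-20.69   8.15   1.26] dist 22.3
```

```bash
python3 -m handwheel '[{"dr":[0,0,9.2],"translation":[0,0,0],"grip":0},{"dr":[0,0,9.2],"translation":[0,0,0],"grip":0},{"dr":[0,0,0],"translation":[-4.2,1.6,0.2],"grip":0},{"dr":[0,0,0],"translation":[-4.2,1.6,0.2],"grip":0},{"dr":[0,0,0],"translation":[-4.2,1.6,0.2],"grip":0},{"dr":[0,0,0],"translation":[-4.2,1.6,0.2],"grip":0},{"dr":[0,0,0],"translation":[-3.9,1.5,0.2],"grip":0},{"dr":[0,0,0],"translation":[0,0,0],"grip":0},{"dr":[0,0,0],"translation":[0,0,0],"grip":0}]'; python3 go.py .503 .0625 .067 71.8; python3 - <<'E'
from h import *
shot("scene","s2",(230,120,420,260),4)
E
```

```text
time: 9.15
tool_pos: [0.5005, 0.0623, 0.1581]
ee_rot: [-0.002, 0.811, 0.584, -0.003]
force: [-0.0, -0.0, -0.5]
gripper_width: 1.004
finger_force: 0.0
t 9.15 pos [0.5005 0.0623 0.1581] yaw 71.5 tilt 0.46 q5 2.02 w 1.004 F [-0.  -0.  -0.5]
dr [-0.4  0.1 -0.3] | then shift cm [0.1  0.23 9.11] dist 9.1
```

View pics/s2.png

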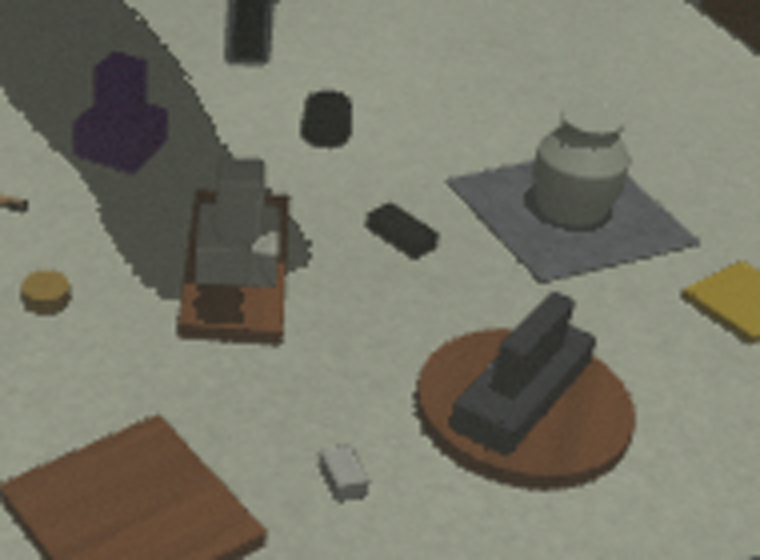

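The jar stands on the felt at (580,185). The seal (235,220) is under the gripper and undisturbed. Descending onto its grip.

```bash
python3 -m handwheel '[{"dr":[-0.3,0,0],"translation":[0.1,0.2,2],"grip":0},{"dr":[0,0,0],"translation":[0,0,3],"grip":0},{"dr":[0,0,0],"translation":[0,0,2.6],"grip":0},{"dr":[0,0,0],"translation":[0,0,1.3],"grip":0},{"dr":[0,0,0],"translation":[0,0,0],"grip":0},{"dr":[0,0,0],"translation":[0,0,0],"grip":1},{"dr":[0,0,0],"translation":[0,0,0],"grip":1},{"dr":[0,0,0],"translation":[0,0,0],"grip":1},{"dr":[0,0,0],"translation":[0,0,0],"grip":1},{"dr":[0,0,0],"translation":[0,0,0],"grip":1},{"dr":[0,0,0],"translation":[0,0,0],"grip":1}]'; python3 go.py .503 .0625 .067 71.8
```

```text
time: 10.58
tool_pos: [0.503, 0.0624, 0.0706]
ee_rot: [0.0, 0.811, 0.585, -0.001]
force: [-2.1, 0.1, 5.8]
gripper_width: 0.279
finger_force: 58.9
t 10.57 pos [0.503  0.0624 0.0706] yaw 71.6 tilt 0.09 q5 2.02 w 0.279 F [-2.1  0.1  5.8]
dr [-0.   0.1 -0.2] | then shift cm [0.01 0.   0.36] dist 0.4
```

```bash
python3 -m handwheel '[{"dr":[0,0,0],"translation":[0,0,-1],"grip":1},{"dr":[0,0,0],"translation":[0,0,-3],"grip":1},{"dr":[0,0,0],"translation":[0,0,-3],"grip":1},{"dr":[0,0,0],"translation":[0,0,0],"grip":1},{"dr":[0,0,0],"translation":[0,0,0],"grip":1}]'; python3 go.py .6704 -.0437 .1 71.8
```

```text
time: 11.2
tool_pos: [0.5024, 0.0624, 0.1393]
ee_rot: [-0.0, 0.811, 0.585, -0.002]
force: [-0.2, -0.4, -2.6]
gripper_width: 0.282
finger_force: 59.6
t 11.2 pos [0.5024 0.0624 0.1393] yaw 71.6 tilt 0.18 q5 2.02 w 0.282 F [-0.2 -0.4 -2.6]
dr [-0.1  0.1 -0.2] | then shift cm [-4.84 19.27  3.93] dist 20.3
```

```bash
python3 -m handwheel '[{"dr":[0,0,0],"translation":[-0.8,3.2,0],"grip":1},{"dr":[0,0,0],"translation":[-1,4,0],"grip":1},{"dr":[0,0,0],"translation":[-1,4,0],"grip":1},{"dr":[0,0,0],"translation":[-1,4,0],"grip":1},{"dr":[0,0,0],"translation":[-1,4,0],"grip":1},{"dr":[0,0,0],"translation":[0,0,2],"grip":1},{"dr":[0,0,0],"translation":[0,0,2],"grip":1},{"dr":[0,0,0],"translation":[0,0,1.5],"grip":1},{"dr":[0,0,0],"translation":[0,0,0],"grip":1},{"dr":[0,0,0],"translation":[0,0,0],"grip":1}]'; python3 go.py .6704 -.0437 .0706 71.8
```

```text
time: 12.45
tool_pos: [0.6699, -0.0438, 0.0851]
ee_rot: [0.0, 0.811, 0.585, -0.001]
force: [-0.1, -0.2, -2.3]
gripper_width: 0.283
finger_force: 59.9
t 12.45 pos [ 0.6699 -0.0438  0.0851] yaw 71.6 tilt 0.13 q5 1.83 w 0.283 F [-0.1 -0.2 -2.3]
dr [-0.1  0.1 -0.2] | then shift cm [0.02 0.05 1.45] dist 1.5
```

```bash
python3 -m handwheel '[{"dr":[0,0,0],"translation":[0,0,0.7],"grip":1},{"dr":[0,0,0],"translation":[0,0,0.4],"grip":1},{"dr":[0,0,0],"translation":[0,0,0.2],"grip":1},{"dr":[0,0,0],"translation":[0,0,0],"grip":1},{"dr":[0,0,0],"translation":[0,0,0],"grip":1}]'
```

```text
time: 13.08
tool_pos: [0.6697, -0.0439, 0.0718]
ee_rot: [0.0, 0.811, 0.585, -0.001]
force: [0.1, 0.2, -3.1]
gripper_width: 0.28
finger_force: 59.9
```

```bash
python3 -m handwheel '[{"dr":[0,0,0],"translation":[0,0,0.1],"grip":1},{"dr":[0,0,0],"translation":[0,0,0.1],"grip":1},{"dr":[0,0,0],"translation":[0,0,0],"grip":1}]'
```

```text
time: 13.45
tool_pos: [0.6697, -0.0438, 0.0707]
ee_rot: [0.0, 0.811, 0.585, -0.001]
force: [-2.9, -0.4, 6.1]
gripper_width: 0.281
finger_force: 60.8
```

```bash
python3 -m handwheel '[{"dr":[0,0,0],"translation":[0,0,0],"grip":0},{"dr":[0,0,0],"translation":[0,0,0],"grip":0},{"dr":[0,0,0],"translation":[0,0,0],"grip":0},{"dr":[0,0,0],"translation":[0,0,0],"grip":0},{"dr":[0,0,0],"translation":[0,0,-3],"grip":0},{"dr":[0,0,0],"translation":[0,0,-5],"grip":0},{"dr":[0,0,-9.2],"translation":[0,0,0],"grip":0},{"dr":[0,0,-9.2],"translation":[0,0,0],"grip":0},{"dr":[0,0,-9.2],"translation":[0,0,0],"grip":0},{"dr":[0,0,-9.2],"translation":[0,0,0],"grip":0},{"dr":[0,0,-9.3],"translation":[0,0,0],"grip":0},{"dr":[0,0,-9.3],"translation":[0,0,0],"grip":0},{"dr":[0,0,0],"translation":[0,0,0],"grip":0}]'; python3 go.py .6465 .1701 .15 127
```

```text
time: 15.08
tool_pos: [0.6698, -0.0437, 0.1496]
ee_rot: [-0.001, 0.447, 0.895, -0.001]
force: [-0.2, -0.2, -0.4]
gripper_width: 1.003
finger_force: 0.0
t 15.07 pos [ 0.6698 -0.0437  0.1496] yaw 126.9 tilt 0.15 q5 0.86 w 1.003 F [-0.2 -0.2 -0.4]
dr [-0.2 -0.  -0.1] | then shift cm [18.48 11.01 -0.04] dist 21.5
```

```bash
python3 -m handwheel '[{"dr":[0,0,0],"translation":[3.7,2.2,0],"grip":0},{"dr":[0,0,0],"translation":[3.7,2.2,0],"grip":0},{"dr":[0,0,0],"translation":[3.7,2.2,0],"grip":0},{"dr":[0,0,0],"translation":[3.7,2.2,0],"grip":0},{"dr":[0,0,0],"translation":[3.7,2.2,0],"grip":0},{"dr":[0,0,0],"translation":[0,0,0],"grip":0},{"dr":[0,0,0],"translation":[0,0,3],"grip":0},{"dr":[0,0,0],"translation":[0,0,3],"grip":0},{"dr":[0,0,0],"translation":[0,0,2],"grip":0},{"dr":[0,0,0],"translation":[0,0,0],"grip":0},{"dr":[0,0,0],"translation":[0,0,0],"grip":0}]'; python3 go.py .6465 .1701 .062 127
python3 - <<'E'
from h import *
shot("scene","s3",(210,100,430,270),3.6)
E
```

```text
time: 16.45
tool_pos: [0.6469, 0.1697, 0.0703]
ee_rot: [-0.0, 0.447, 0.894, -0.001]
force: [0.3, -0.3, -0.0]
gripper_width: 1.002
finger_force: 0.0
t 16.45 pos [0.6469 0.1697 0.0703] yaw 126.9 tilt 0.1 q5 1.18 w 1.002 F [ 0.3 -0.3 -0. ]
dr [-0.1  0.  -0.1] | then shift cm [ 0.06 -0.01  0.83] dist 0.8
```

View pics/s3.png

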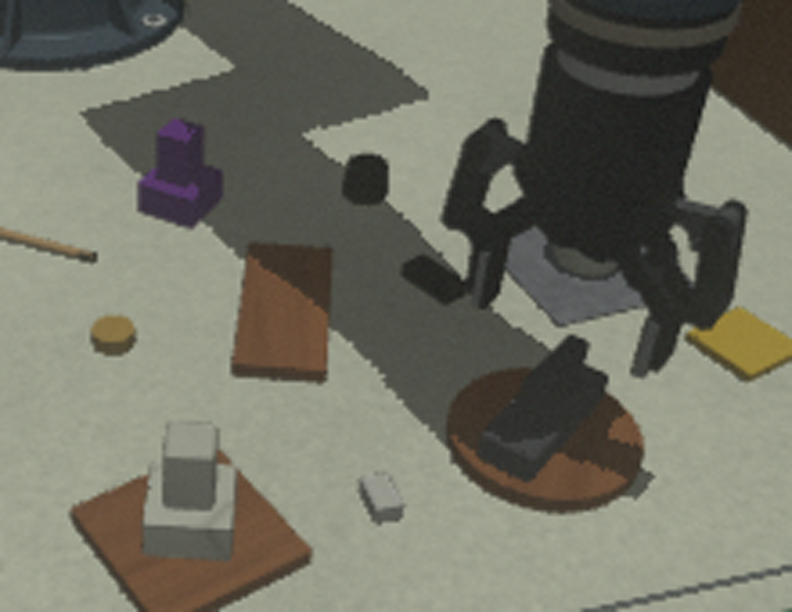

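```bash
python3 - <<'E'
from h import *
for f in("s3","s1","s2"):
    c=np.load(f'pics/{f}.npz')
    for n,p in dict(tcp=(.6469,.1697,.070),bartop=(.6465,.17,.063),rp=(.6477,.1721,.012),sq=(.6704,-.0437,.012)).items(): print(f,n,w2px(c,p).round(1), ((w2px(c,p)-[210,100])*3.6).round())
s=bot.read_state(); print(s["time"],s["tool_pos"],s["joint_positions"])
t=shot("top","t3",(112,112,242,237),4.8)
E
```

```text
s3 tcp [364.4 197.2] [556. 350.]
s3 bartop [363.8 199.8] [554. 359.]
s3 rp [360.6 218.9] [542. 428.]
s3 sq [262.  246.4] [187. 527.]
s1 tcp [364.4 197.2] [556. 350.]
s1 bartop [363.8 199.8] [554. 359.]
s1 rp [360.6 218.9] [542. 428.]
s1 sq [262.  246.4] [187. 527.]
s2 tcp [364.4 197.2] [556. 350.]
s2 bartop [363.8 199.8] [554. 359.]
s2 rp [360.6 218.9] [542. 428.]
s2 sq [262.  246.4] [187. 527.]
16.5 [0.64706407 0.16988243 0.0705817 ] [ 2.57223353e-01  5.66941349e-01  8.03659913e-02  1.08494921e+00
 -1.03914431e-03  1.18432896e+00]
```

View pics/t3.png

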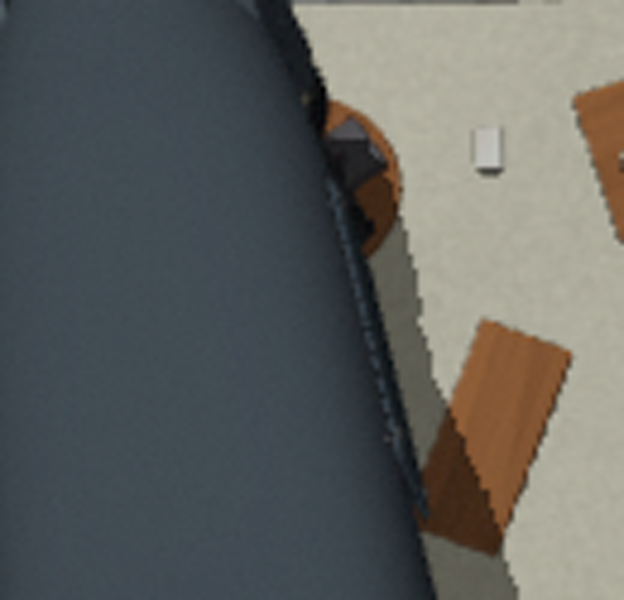

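TCP projects to (556,350) in the scene crop, right above the ridge, which is consistent; the top view is hidden by the arm. Descending and gripping.

```bash
python3 -m handwheel '[{"dr":[0,0,0],"translation":[0,0,0.8],"grip":0},{"dr":[0,0,0],"translation":[0,0,0],"grip":1},{"dr":[0,0,0],"translation":[0,0,0],"grip":1},{"dr":[0,0,0],"translation":[0,0,0],"grip":1},{"dr":[0,0,0],"translation":[0,0,0],"grip":1},{"dr":[0,0,0],"translation":[0,0,0],"grip":1},{"dr":[0,0,0],"translation":[0,0,0],"grip":1}]'; python3 go.py .6465 .1701 .062 127
```

```text
time: 17.42
tool_pos: [0.6465, 0.1703, 0.0617]
ee_rot: [-0.0, 0.446, 0.895, -0.001]
force: [0.2, 0.9, 2.5]
gripper_width: 0.125
finger_force: 58.6
t 17.43 pos [0.6465 0.1703 0.0617] yaw 127.0 tilt 0.1 q5 1.18 w 0.125 F [0.2 0.9 2.5]
dr [-0.1  0.  -0. ] | then shift cm [-0.01 -0.01 -0.03] dist 0.0
```

```bash
python3 -m handwheel '[{"dr":[0,0,0],"translation":[0,0,-1],"grip":1},{"dr":[0,0,0],"translation":[0,0,-3],"grip":1},{"dr":[0,0,0],"translation":[0,0,-3],"grip":1},{"dr":[0,0,0],"translation":[0,0,0],"grip":1},{"dr":[0,0,9.7],"translation":[0,0,0],"grip":1},{"dr":[0,0,9.7],"translation":[0,0,0],"grip":1},{"dr":[0,0,9.7],"translation":[0,0,0],"grip":1},{"dr":[0,0,9.7],"translation":[0,0,0],"grip":1},{"dr":[0,0,9.7],"translation":[0,0,0],"grip":1},{"dr":[0,0,9.8],"translation":[0,0,0],"grip":1},{"dr":[0,0,0],"translation":[0,0,0],"grip":1}]'; python3 go.py .4974 .0661 .1 68.7
```

```text
time: 18.8
tool_pos: [0.6456, 0.1699, 0.1297]
ee_rot: [-0.0, 0.825, 0.564, -0.002]
force: [-0.6, -0.9, -5.1]
gripper_width: 0.13
finger_force: 58.8
t 18.8 pos [0.6456 0.1699 0.1297] yaw 68.7 tilt 0.29 q5 2.2 w 0.13 F [-0.6 -0.9 -5.1]
dr [-0.2  0.2  0. ] | then shift cm [-15.06 -10.04   2.97] dist 18.3
```

```bash
python3 -m handwheel '[{"dr":[0,0,0],"translation":[-3,-2,0],"grip":1},{"dr":[0,0,0],"translation":[-3,-2,0],"grip":1},{"dr":[0,0,0],"translation":[-3,-2,0],"grip":1},{"dr":[0,0,0],"translation":[-3,-2,0],"grip":1},{"dr":[0,0,0],"translation":[-3,-2,0],"grip":1},{"dr":[0,0,0],"translation":[0,0,2],"grip":1},{"dr":[0,0,0],"translation":[0,0,2],"grip":1},{"dr":[0,0,0],"translation":[0,0,1.5],"grip":1},{"dr":[0,0,0],"translation":[0,0,0],"grip":1},{"dr":[0,0,0],"translation":[0,0,0],"grip":1}]'; python3 go.py .4974 .0661 .062 68.7
```

```text
time: 20.05
tool_pos: [0.4989, 0.0669, 0.0771]
ee_rot: [0.0, 0.826, 0.564, -0.001]
force: [-0.8, 0.2, -4.3]
gripper_width: 0.125
finger_force: 58.9
t 20.05 pos [0.4989 0.0669 0.0771] yaw 68.7 tilt 0.13 q5 2.08 w 0.125 F [-0.8  0.2 -4.3]
dr [-0.1  0.1  0. ] | then shift cm [-0.13 -0.11  1.51] dist 1.5
```

```bash
python3 -m handwheel '[{"dr":[0,0,0],"translation":[-0.1,-0.1,0.7],"grip":1},{"dr":[0,0,0],"translation":[0,0,0.5],"grip":1},{"dr":[0,0,0],"translation":[0,0,0.2],"grip":1},{"dr":[0,0,0],"translation":[0,0,0.1],"grip":1},{"dr":[0,0,0],"translation":[0,0,0],"grip":1}]'
```

```text
time: 20.68
tool_pos: [0.4973, 0.0662, 0.0619]
ee_rot: [0.0, 0.826, 0.564, -0.001]
force: [0.8, 0.1, -4.7]
gripper_width: 0.124
finger_force: 58.9
```

```bash
python3 -m handwheel '[{"dr":[0,0,0],"translation":[0,0,0.1],"grip":1},{"dr":[0,0,0],"translation":[0,0,0.1],"grip":1},{"dr":[0,0,0],"translation":[0,0,0],"grip":1}]'
```

```text
time: 21.05
tool_pos: [0.4979, 0.0659, 0.0615]
ee_rot: [0.001, 0.826, 0.564, -0.0]
force: [-3.4, -3.2, 14.5]
gripper_width: 0.129
finger_force: 61.6
```

```bash
python3 -m handwheel '[{"dr":[0,0,0],"translation":[0,0,0],"grip":0},{"dr":[0,0,0],"translation":[0,0,0],"grip":0},{"dr":[0,0,0],"translation":[0,0,0],"grip":0},{"dr":[0,0,0],"translation":[0,0,0],"grip":0},{"dr":[0,0,0],"translation":[0,0,-3],"grip":0},{"dr":[0,0,0],"translation":[0,0,-5],"grip":0},{"dr":[0,0,0],"translation":[0,0,-4],"grip":0},{"dr":[0,0,-10.6],"translation":[0,0,0],"grip":0},{"dr":[0,0,-10.7],"translation":[0,0,0],"grip":0},{"dr":[0,0,0],"translation":[0,0,0],"grip":0}]'; python3 go.py .4915 .2841 .18 90; python3 - <<'E'
from h import *
shot("top","t4",(90,90,360,240),2.9)
E
```

```text
time: 22.3
tool_pos: [0.4974, 0.0664, 0.1798]
ee_rot: [-0.0, 0.708, 0.706, -0.001]
force: [-0.7, 0.5, -0.4]
gripper_width: 1.0
finger_force: 0.0
t 22.3 pos [0.4974 0.0664 0.1798] yaw 89.9 tilt 0.15 q5 1.71 w 1.0 F [-0.7  0.5 -0.4]
dr [-0.1  0.1 -0.1] | then shift cm [ 2.177e+01 -5.900e-01 -2.000e-02] dist 21.8
```

View pics/t4.png

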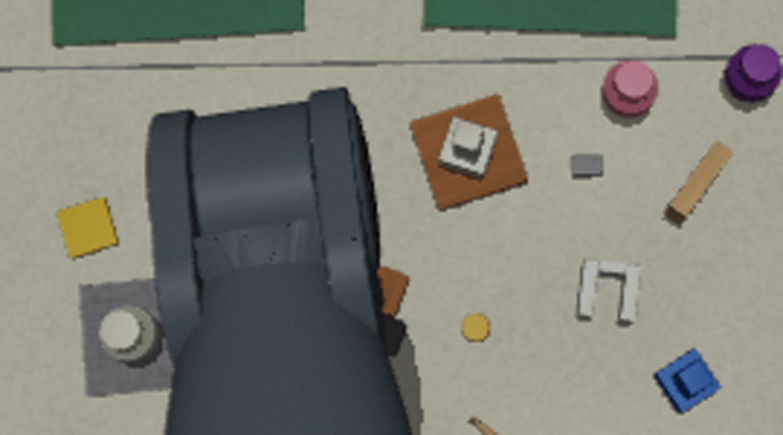

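Seal stands centred on the square plinth (469,148). Jar on felt: lid about (122,329), body about (129,336). Checking the jar position numerically.

```bash
python3 - <<'E'
from h import *
c=np.load('pics/t4.npz')
f=lambda u,v,z:px2w(c,(u+.5)/2.9-.5+90,(v+.5)/2.9-.5+90,z).round(4)
print(f(122,329,.069),f(129.5,336,.034),'seal base',f(469,147.5,.038))
E
```

```text
[0.4931 0.2826 0.069 ] [0.4901 0.2842 0.034 ] seal base [ 0.6684 -0.0435  0.038 ]
```

```bash
python3 -m handwheel '[{"dr":[0,0,0],"translation":[4.4,-0.1,0],"grip":0},{"dr":[0,0,0],"translation":[4.4,-0.1,0],"grip":0},{"dr":[0,0,0],"translation":[4.4,-0.1,0],"grip":0},{"dr":[0,0,0],"translation":[4.4,-0.1,0],"grip":0},{"dr":[0,0,0],"translation":[4.2,-0.1,0],"grip":0},{"dr":[0,0,0],"translation":[0,0,0],"grip":0},{"dr":[0,0,0],"translation":[0,0,0],"grip":0}]'; python3 go.py .4915 .2841 .041 90
```

```text
time: 23.22
tool_pos: [0.4924, 0.284, 0.1791]
ee_rot: [-0.0, 0.708, 0.706, -0.002]
force: [0.1, 1.0, -0.3]
gripper_width: 0.995
finger_force: 0.0
t 23.23 pos [0.4924 0.284  0.1791] yaw 89.9 tilt 0.21 q5 2.1 w 0.995 F [ 0.1  1.  -0.3]
dr [-0.2  0.1 -0.1] | then shift cm [ 1.000e-02 -9.000e-02  1.381e+01] dist 13.8
```

```bash
python3 -m handwheel '[{"dr":[0,0,0],"translation":[0,0,4],"grip":0},{"dr":[0,0,0],"translation":[0,0,4],"grip":0},{"dr":[0,0,0],"translation":[0,0,3],"grip":0},{"dr":[0,0,0],"translation":[0,0,2.8],"grip":0},{"dr":[0,0,0],"translation":[0,0,0],"grip":0},{"dr":[0,0,0],"translation":[0,0,0],"grip":1},{"dr":[0,0,0],"translation":[0,0,0],"grip":1},{"dr":[0,0,0],"translation":[0,0,0],"grip":1},{"dr":[0,0,0],"translation":[0,0,0],"grip":1},{"dr":[0,0,0],"translation":[0,0,0],"grip":1}]'; python3 go.py .6477 .1721 .17 90
```

```text
time: 24.48
tool_pos: [0.4924, 0.2845, 0.0442]
ee_rot: [-0.0, 0.707, 0.707, -0.0]
force: [-7.5, -3.4, 18.3]
gripper_width: 0.534
finger_force: 52.8
t 24.48 pos [0.4924 0.2845 0.0442] yaw 90.0 tilt 0.03 q5 2.1 w 0.534 F [-7.5 -3.4 18.3]
dr [-0.  0. -0.] | then shift cm [-11.24  15.53 -12.58] dist 22.9
```

The grip is too high, on the shoulder. Reopening, lowering and regripping.

```bash
python3 -m handwheel '[{"dr":[0,0,0],"translation":[0,0,0],"grip":0},{"dr":[0,0,0],"translation":[0,0,0],"grip":0},{"dr":[0,0,0],"translation":[0,0,0],"grip":0},{"dr":[0,0,0],"translation":[0,0,0],"grip":0}]'; python3 go.py .4915 .2841 .036 90
```

```text
time: 24.98
tool_pos: [0.4923, 0.2841, 0.0414]
ee_rot: [-0.0, 0.707, 0.707, -0.001]
force: [-0.8, -0.3, -0.7]
gripper_width: 0.996
finger_force: 0.0
t 24.98 pos [0.4923 0.2841 0.0414] yaw 90.0 tilt 0.16 q5 2.1 w 0.996 F [-0.8 -0.3 -0.7]
dr [-0.1  0.1 -0. ] | then shift cm [-0.   -0.08  0.54] dist 0.5
```

```bash
python3 -m handwheel '[{"dr":[0,0,0],"translation":[0,0,0.6],"grip":0},{"dr":[0,0,0],"translation":[0,0,0],"grip":0},{"dr":[0,0,0],"translation":[0,0,0],"grip":1},{"dr":[0,0,0],"translation":[0,0,0],"grip":1},{"dr":[0,0,0],"translation":[0,0,0],"grip":1},{"dr":[0,0,0],"translation":[0,0,0],"grip":1},{"dr":[0,0,0],"translation":[0,0,0],"grip":1}]'
```

```text
time: 25.85
tool_pos: [0.4923, 0.2842, 0.0363]
ee_rot: [-0.0, 0.707, 0.707, -0.001]
force: [-2.3, -1.9, 8.2]
gripper_width: 0.585
finger_force: 60.8
```

```bash
python3 -m handwheel '[{"dr":[0,0,0],"translation":[0,0,-1],"grip":1},{"dr":[0,0,0],"translation":[0,0,-3],"grip":1},{"dr":[0,0,0],"translation":[0,0,-3],"grip":1},{"dr":[0,0,0],"translation":[0,0,-3],"grip":1},{"dr":[0,0,0],"translation":[-1.8,2.6,0],"grip":1},{"dr":[0,0,0],"translation":[-1.8,2.6,0],"grip":1},{"dr":[0,0,0],"translation":[-1.9,2.6,0],"grip":1},{"dr":[0,0,0],"translation":[-1.9,2.6,0],"grip":1},{"dr":[0,0,0],"translation":[-1.9,2.6,0],"grip":1},{"dr":[0,0,0],"translation":[-1.9,2.6,0],"grip":1},{"dr":[0,0,0],"translation":[0,0,0],"grip":1},{"dr":[0,0,0],"translation":[0,0,0],"grip":1}]'; python3 go.py .6477 .1721 .0453 90
```

```text
time: 27.35
tool_pos: [0.648, 0.1722, 0.1352]
ee_rot: [-0.001, 0.707, 0.707, -0.002]
force: [-0.1, 0.1, -3.0]
gripper_width: 0.589
finger_force: 63.1
t 27.35 pos [0.648  0.1722 0.1352] yaw 89.9 tilt 0.19 q5 1.83 w 0.589 F [-0.1  0.1 -3. ]
dr [-0.2  0.1 -0.1] | then shift cm [-0.01 -0.03  8.99] dist 9.0
```

```bash
python3 -m handwheel '[{"dr":[0,0,0],"translation":[0,0,3],"grip":1},{"dr":[0,0,0],"translation":[0,0,3],"grip":1},{"dr":[0,0,0],"translation":[0,0,1.5],"grip":1},{"dr":[0,0,0],"translation":[0,0,0.5],"grip":1},{"dr":[0,0,0],"translation":[0,0,0.4],"grip":1},{"dr":[0,0,0],"translation":[0,0,0.2],"grip":1},{"dr":[0,0,0],"translation":[0,0,0],"grip":1},{"dr":[0,0,0],"translation":[0,0,0],"grip":1}]'; python3 go.py .6477 .1721 .0453 90
```

```text
time: 28.35
tool_pos: [0.6485, 0.1721, 0.0498]
ee_rot: [-0.0, 0.707, 0.707, -0.001]
force: [-0.1, -0.5, -2.1]
gripper_width: 0.583
finger_force: 63.1
t 28.35 pos [0.6485 0.1721 0.0498] yaw 90.0 tilt 0.12 q5 1.83 w 0.583 F [-0.1 -0.5 -2.1]
dr [-0.1  0.1 -0. ] | then shift cm [-0.   -0.08  0.45] dist 0.5
```

```bash
python3 -m handwheel '[{"dr":[0,0,0],"translation":[0,0,0.2],"grip":1},{"dr":[0,0,0],"translation":[0,0,0.1],"grip":1},{"dr":[0,0,0],"translation":[0,0,0.1],"grip":1},{"dr":[0,0,0],"translation":[0,0,0],"grip":1},{"dr":[0,0,0],"translation":[0,0,0],"grip":1}]'
```

```text
time: 28.98
tool_pos: [0.6483, 0.172, 0.0455]
ee_rot: [-0.0, 0.707, 0.707, -0.001]
force: [-0.1, -0.3, 0.4]
gripper_width: 0.589
finger_force: 63.4
```

```bash
python3 -m handwheel '[{"dr":[0,0,0],"translation":[0,0,0.1],"grip":1},{"dr":[0,0,0],"translation":[0,0,0],"grip":0},{"dr":[0,0,0],"translation":[0,0,0],"grip":0},{"dr":[0,0,0],"translation":[0,0,0],"grip":0},{"dr":[0,0,0],"translation":[0,0,0],"grip":0},{"dr":[0,0,0],"translation":[0,0,-3],"grip":0},{"dr":[0,0,0],"translation":[0,0,-5],"grip":0},{"dr":[0,0,0],"translation":[0,0,-5],"grip":0},{"dr":[0,0,9.7],"translation":[0,0,0],"grip":0},{"dr":[0,0,9.7],"translation":[0,0,0],"grip":0},{"dr":[0,0,9.7],"translation":[0,0,0],"grip":0},{"dr":[0,0,9.7],"translation":[0,0,0],"grip":0},{"dr":[0,0,0],"translation":[0,0,0],"grip":0}]'; python3 go.py .6184 -.2845 .16 51.2
```

```text
time: 30.6
tool_pos: [0.6485, 0.1723, 0.1743]
ee_rot: [0.0, 0.902, 0.432, -0.001]
force: [-0.7, 0.7, -0.5]
gripper_width: 1.004
finger_force: 0.0
t 30.6 pos [0.6485 0.1723 0.1743] yaw 51.2 tilt 0.15 q5 2.51 w 1.004 F [-0.7  0.7 -0.5]
dr [-0.   0.1  0. ] | then shift cm [-37.49  26.27   1.43] dist 45.8
```

```bash
python3 -m handwheel '[{"dr":[0,0,0],"translation":[-3.7,2.6,0],"grip":0},{"dr":[0,0,0],"translation":[-3.8,2.6,0],"grip":0},{"dr":[0,0,0],"translation":[-3.7,2.6,0],"grip":0},{"dr":[0,0,0],"translation":[-3.8,2.6,0],"grip":0},{"dr":[0,0,0],"translation":[-3.7,2.6,0],"grip":0},{"dr":[0,0,0],"translation":[-3.8,2.6,0],"grip":0},{"dr":[0,0,0],"translation":[-3.7,2.6,0],"grip":0},{"dr":[0,0,0],"translation":[-3.8,2.7,0],"grip":0},{"dr":[0,0,0],"translation":[-3.7,2.7,0],"grip":0},{"dr":[0,0,0],"translation":[-3.8,2.7,0],"grip":0},{"dr":[0,0,0],"translation":[0,0,0],"grip":0},{"dr":[0,0,0],"translation":[0,0,0],"grip":0}]'; python3 go.py .6184 -.2845 .036 51.2; python3 - <<'E'
from h import *
shot("top","t5",(110,110,280,237),4.5)
E
```

```text
time: 32.1
tool_pos: [0.6181, -0.2845, 0.1749]
ee_rot: [-0.0, 0.902, 0.433, -0.001]
force: [0.1, 0.5, 0.7]
gripper_width: 1.005
finger_force: 0.0
t 32.1 pos [ 0.6181 -0.2845  0.1749] yaw 51.3 tilt 0.15 q5 1.82 w 1.005 F [0.1 0.5 0.7]
dr [-0.1  0.1  0.1] | then shift cm [ 0.02  0.02 13.89] dist 13.9
```

View pics/t5.png

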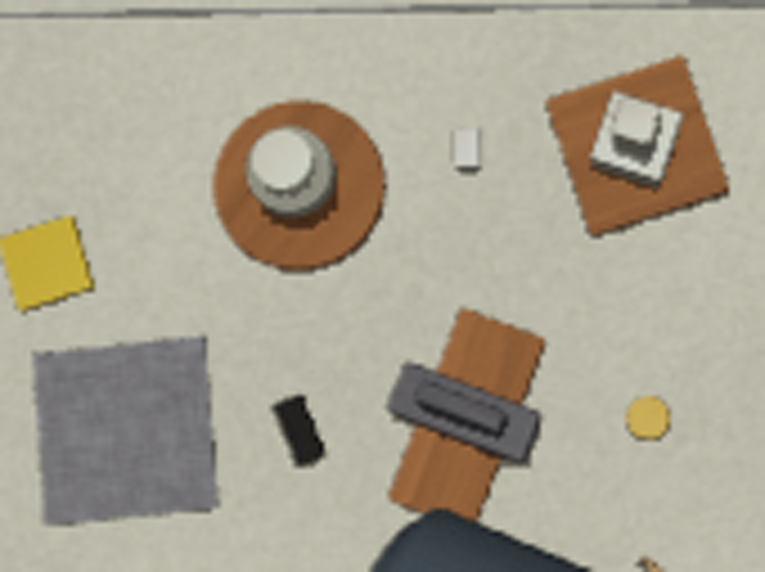

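Jar on round and seal on square look right. But the bar (465,415) lies crosswise, because I took the plinth's short direction (68.7°) for its long one, which is -21°/159°. Measuring, then regripping and turning it.

```bash
python3 - <<'E'
from h import *
c=np.load('pics/t5.npz')
f=lambda u,v,z:px2w(c,(u+.5)/4.5-.5+110,(v+.5)/4.5-.5+110,z).round(4)[:2]
print('jarlid',f(281,160,.078),'body',f(291.5,171.5,.043),'round',f(300,185,.012))
b=[f(u,v,.032) for u,v in[(406,363),(541,416),(525,465),(388,412)]]
print('bar',np.mean(b,0),'dirs',[np.degrees(np.arctan2(*(b[i]-b[j])[::-1])).round(1) for i,j in((0,1),(3,2))])
print('seal',np.mean([f(u,v,.038) for u,v in[(612,92),(683,120),(658,188),(590,163)]],0))
E
python3 go.py .4974 .0661 .18 68.7
```

```text
jarlid [0.6493 0.1733] body [0.6501 0.1725] round [0.6483 0.172 ]
bar [0.497975 0.066125] dirs [np.float64(67.7), np.float64(68.0)]
seal [ 0.667525 -0.042   ]
t 32.15 pos [ 0.6182 -0.284   0.1751] yaw 51.3 tilt 0.15 q5 1.82 w 1.002 F [ 0.2 -0.7 -0.1]
dr [ -0.1   0.1 -17.4] | then shift cm [ 28.23 -23.97  -0.49] dist 37.0
```

```bash
python3 -m handwheel '[{"dr":[0,0,-8.6],"translation":[0,0,0],"grip":0},{"dr":[0,0,-8.6],"translation":[0,0,0],"grip":0},{"dr":[0,0,0],"translation":[3.5,-3,0],"grip":0},{"dr":[0,0,0],"translation":[3.5,-3,0],"grip":0},{"dr":[0,0,0],"translation":[3.5,-3,0],"grip":0},{"dr":[0,0,0],"translation":[3.5,-3,0],"grip":0},{"dr":[0,0,0],"translation":[3.5,-3,0],"grip":0},{"dr":[0,0,0],"translation":[3.5,-3,0],"grip":0},{"dr":[0,0,0],"translation":[3.5,-3,0],"grip":0},{"dr":[0,0,0],"translation":[3.7,-3,0],"grip":0},{"dr":[0,0,0],"translation":[0,0,3],"grip":0},{"dr":[0,0,0],"translation":[0,0,4],"grip":0},{"dr":[0,0,0],"translation":[0,0,2],"grip":0},{"dr":[0,0,0],"translation":[0,0,0],"grip":0},{"dr":[0,0,0],"translation":[0,0,0],"grip":0}]'; python3 go.py .4976 .0661 .062 68.5
```

```text
time: 34.02
tool_pos: [0.4993, 0.0664, 0.0858]
ee_rot: [0.0, 0.827, 0.562, -0.001]
force: [-0.4, 0.4, 0.4]
gripper_width: 0.999
finger_force: 0.0
t 34.02 pos [0.4993 0.0664 0.0858] yaw 68.4 tilt 0.09 q5 2.08 w 0.999 F [-0.4  0.4  0.4]
dr [-0.   0.1 -0.1] | then shift cm [-0.09 -0.15  2.38] dist 2.4
```

```bash
python3 -m handwheel '[{"dr":[0,0,0],"translation":[-0.1,-0.1,1.4],"grip":0},{"dr":[0,0,0],"translation":[0,0,1],"grip":0},{"dr":[0,0,0],"translation":[0,0,0],"grip":0},{"dr":[0,0,0],"translation":[0,0,0],"grip":1},{"dr":[0,0,0],"translation":[0,0,0],"grip":1},{"dr":[0,0,0],"translation":[0,0,0],"grip":1},{"dr":[0,0,0],"translation":[0,0,0],"grip":1},{"dr":[0,0,0],"translation":[0,0,0],"grip":1},{"dr":[0,0,0],"translation":[0,0,0],"grip":1},{"dr":[0,0,0],"translation":[0,0,-1],"grip":1},{"dr":[0,0,0],"translation":[0,0,-2],"grip":1},{"dr":[0,0,0],"translation":[0,0,0],"grip":1},{"dr":[0,0,0],"translation":[0,0,0],"grip":1}]'; python3 go.py .4974 .0661 .062 158.7
```

```text
time: 35.65
tool_pos: [0.4973, 0.0651, 0.0904]
ee_rot: [-0.0, 0.827, 0.562, -0.002]
force: [-0.6, -0.0, -3.8]
gripper_width: 0.125
finger_force: 58.7
t 35.65 pos [0.4973 0.0651 0.0904] yaw 68.4 tilt 0.18 q5 2.08 w 0.125 F [-0.6 -0.  -3.8]
dr [ -0.2   0.  -90.3] | then shift cm [0.03 0.09 2.84] dist 2.8
```

```bash
python3 -m handwheel '[{"dr":[0,0,-10],"translation":[0,0,0],"grip":1},{"dr":[0,0,-10],"translation":[0,0,0],"grip":1},{"dr":[0,0,-10],"translation":[0,0,0],"grip":1},{"dr":[0,0,-10],"translation":[0,0,0],"grip":1},{"dr":[0,0,-10],"translation":[0,0,0],"grip":1},{"dr":[0,0,-10],"translation":[0,0,0],"grip":1},{"dr":[0,0,-10],"translation":[0,0,0],"grip":1},{"dr":[0,0,-10],"translation":[0,0,0],"grip":1},{"dr":[0,0,-10.3],"translation":[0,0,0],"grip":1},{"dr":[0,0,0],"translation":[0,0,1],"grip":1},{"dr":[0,0,0],"translation":[0,0,0.8],"grip":1},{"dr":[0,0,0],"translation":[0,0,0.6],"grip":1},{"dr":[0,0,0],"translation":[0,0,0],"grip":1},{"dr":[0,0,0],"translation":[0,0,0],"grip":1}]'; python3 go.py .4974 .0661 .062 158.7
```

```text
time: 37.4
tool_pos: [0.4977, 0.0651, 0.0669]
ee_rot: [-0.001, 0.185, 0.983, -0.001]
force: [0.2, 0.1, -4.9]
gripper_width: 0.131
finger_force: 58.8
t 37.4 pos [0.4977 0.0651 0.0669] yaw 158.6 tilt 0.14 q5 0.5 w 0.131 F [ 0.2  0.1 -4.9]
dr [-0.1 -0.1 -0.1] | then shift cm [0.07 0.08 0.49] dist 0.5
```

```bash
python3 -m handwheel '[{"dr":[0,0,0],"translation":[0,0,0.3],"grip":1},{"dr":[0,0,0],"translation":[0,0,0.1],"grip":1},{"dr":[0,0,0],"translation":[0,0,0.1],"grip":1},{"dr":[0,0,0],"translation":[0,0,0],"grip":1},{"dr":[0,0,0],"translation":[0,0,0],"grip":1}]'
```

```text
time: 38.02
tool_pos: [0.4976, 0.0651, 0.0619]
ee_rot: [-0.001, 0.185, 0.983, -0.001]
force: [0.4, 0.7, -4.8]
gripper_width: 0.129
finger_force: 58.7
```

```bash
python3 -m handwheel '[{"dr":[0,0,0],"translation":[0,0,0.1],"grip":1},{"dr":[0,0,0],"translation":[0,0,0],"grip":1}]'; python3 -m handwheel '[{"dr":[0,0,0],"translation":[0,0,0.1],"grip":1},{"dr":[0,0,0],"translation":[0,0,0],"grip":1}]'
```

```text
time: 38.28
tool_pos: [0.4977, 0.0652, 0.0612]
ee_rot: [-0.001, 0.185, 0.983, -0.001]
force: [-2.2, -0.4, 2.6]
gripper_width: 0.133
finger_force: 59.7
time: 38.52
tool_pos: [0.4978, 0.0652, 0.0612]
ee_rot: [-0.0, 0.185, 0.983, -0.001]
force: [-6.0, -0.6, 15.3]
gripper_width: 0.127
finger_force: 61.4
```

Contact. Releasing, rising and turning for the block.

```bash
python3 -m handwheel '[{"dr":[0,0,0],"translation":[0,0,0],"grip":0},{"dr":[0,0,0],"translation":[0,0,0],"grip":0},{"dr":[0,0,0],"translation":[0,0,0],"grip":0},{"dr":[0,0,0],"translation":[0,0,0],"grip":0},{"dr":[0,0,0],"translation":[0,0,-3],"grip":0},{"dr":[0,0,0],"translation":[0,0,-5],"grip":0},{"dr":[0,0,0],"translation":[0,0,-4],"grip":0},{"dr":[0,0,0],"translation":[0,0,0],"grip":0}]'; python3 -m handwheel '[{"dr":[0,0,10.7],"translation":[0,0,0],"grip":0},{"dr":[0,0,10.7],"translation":[0,0,0],"grip":0},{"dr":[0,0,10.7],"translation":[0,0,0],"grip":0},{"dr":[0,0,10.7],"translation":[0,0,0],"grip":0},{"dr":[0,0,10.7],"translation":[0,0,0],"grip":0},{"dr":[0,0,10.7],"translation":[0,0,0],"grip":0},{"dr":[0,0,10.7],"translation":[0,0,0],"grip":0},{"dr":[0,0,10.7],"translation":[0,0,0],"grip":0},{"dr":[0,0,10.7],"translation":[0,0,0],"grip":0},{"dr":[0,0,10.7],"translation":[0,0,0],"grip":0},{"dr":[0,0,0],"translation":[0,0,0],"grip":0}]'; python3 go.py .6184 -.2845 .17 51.2
```

```text
time: 39.52
tool_pos: [0.4997, 0.0656, 0.1828]
ee_rot: [0.002, 0.185, 0.983, -0.0]
force: [0.4, -0.3, -0.2]
gripper_width: 1.0
finger_force: 0.0
time: 40.9
tool_pos: [0.4974, 0.0653, 0.1789]
ee_rot: [0.0, 0.9, 0.436, -0.002]
force: [-0.5, -1.3, -0.7]
gripper_width: 1.001
finger_force: 0.0
t 40.9 pos [0.4974 0.0653 0.1789] yaw 51.7 tilt 0.22 q5 2.37 w 1.001 F [-0.5 -1.3 -0.7]
dr [-0.1  0.2  0.5] | then shift cm [-19.68  31.35   0.89] dist 37.0
```

```bash
python3 -m handwheel '[{"dr":[0,0,0.5],"translation":[0,0,0],"grip":0},{"dr":[0,0,0],"translation":[-2.4,3.9,0],"grip":0},{"dr":[0,0,0],"translation":[-2.4,3.9,0],"grip":0},{"dr":[0,0,0],"translation":[-2.5,3.9,0],"grip":0},{"dr":[0,0,0],"translation":[-2.5,3.9,0],"grip":0},{"dr":[0,0,0],"translation":[-2.5,3.9,0],"grip":0},{"dr":[0,0,0],"translation":[-2.5,3.9,0],"grip":0},{"dr":[0,0,0],"translation":[-2.5,3.9,0],"grip":0},{"dr":[0,0,0],"translation":[-2.4,4,0],"grip":0},{"dr":[0,0,0],"translation":[0,0,3],"grip":0},{"dr":[0,0,0],"translation":[0,0,3],"grip":0},{"dr":[0,0,0],"translation":[0,0,0],"grip":0},{"dr":[0,0,0],"translation":[0,0,0],"grip":0}]'; python3 go.py .6184 -.2845 .036 51.2;  python3 - <<'E'
from h import *
shot("top","t6",(110,110,355,237),3.2)
E
```

```text
time: 42.52
tool_pos: [0.6184, -0.2846, 0.1211]
ee_rot: [0.001, 0.902, 0.432, -0.001]
force: [0.4, -0.4, 0.9]
gripper_width: 1.0
finger_force: 0.0
t 42.52 pos [ 0.6184 -0.2846  0.1211] yaw 51.2 tilt 0.13 q5 1.82 w 1.0 F [ 0.4 -0.4  0.9]
dr [0.  0.1 0. ] | then shift cm [ 0.01 -0.    8.51] dist 8.5
```

View pics/t6.png

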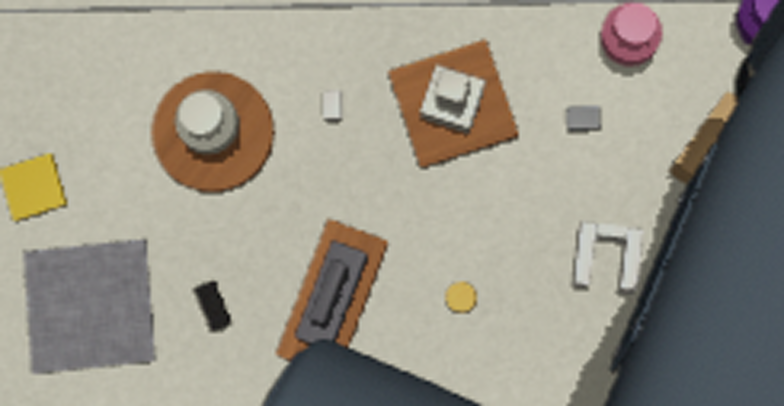

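Bar now lies lengthwise and centred, (332,293) on its plinth. Before gripping I caught the same mix-up for the block: its long direction is -38.8°/141.2°, so I turn 90° and grip its rear end at (.615,-.251).

```bash
python3 -m handwheel '[{"dr":[0,0,-10],"translation":[0,0,0],"grip":0},{"dr":[0,0,-10],"translation":[0,0,0],"grip":0},{"dr":[0,0,-10],"translation":[0,0,0],"grip":0},{"dr":[0,0,-10],"translation":[0,0,0],"grip":0},{"dr":[0,0,-10],"translation":[0,0,0],"grip":0},{"dr":[0,0,-10],"translation":[0,0,0],"grip":0},{"dr":[0,0,-10],"translation":[0,0,0],"grip":0},{"dr":[0,0,-10],"translation":[0,0,0],"grip":0},{"dr":[0,0,-10],"translation":[0,0,0],"grip":0},{"dr":[0,0,0],"translation":[0,0,0],"grip":0},{"dr":[0,0,0],"translation":[0,0,0],"grip":0}]'; python3 go.py .6148 -.2508 .036 141.2
```

```text
time: 43.95
tool_pos: [0.6184, -0.2846, 0.121]
ee_rot: [-0.0, 0.334, 0.943, -0.001]
force: [0.4, -0.4, -0.9]
gripper_width: 1.002
finger_force: 0.0
t 43.95 pos [ 0.6184 -0.2846  0.121 ] yaw 141.0 tilt 0.13 q5 0.25 w 1.002 F [ 0.4 -0.4 -0.9]
dr [-0.1  0.  -0.2] | then shift cm [2.39 2.41 8.5 ] dist 9.2
```

```bash
python3 -m handwheel '[{"dr":[0,0,0],"translation":[2.4,2.4,0],"grip":0},{"dr":[0,0,0],"translation":[0,0,3],"grip":0},{"dr":[0,0,0],"translation":[0,0,3],"grip":0},{"dr":[0,0,0],"translation":[0,0,2.5],"grip":0},{"dr":[0,0,0],"translation":[0,0,0],"grip":0},{"dr":[0,0,0],"translation":[0,0,0],"grip":0}]'; python3 go.py .6148 -.2508 .036 141.2;  python3 - <<'E'
from h import *
shot("scene","s7",(90,150,240,290),4)
E
```

```text
time: 44.7
tool_pos: [0.6148, -0.2512, 0.0362]
ee_rot: [-0.0, 0.333, 0.943, -0.001]
force: [0.1, -0.3, 0.9]
gripper_width: 1.003
finger_force: 0.0
t 44.7 pos [ 0.6148 -0.2512  0.0362] yaw 141.1 tilt 0.13 q5 0.29 w 1.003 F [ 0.1 -0.3  0.9]
dr [-0.1  0.  -0.1] | then shift cm [0.02 0.03 0.02] dist 0.0
```

View pics/s7.png

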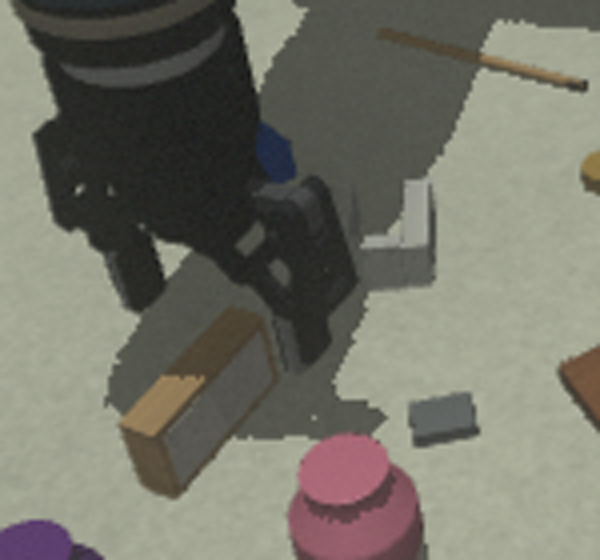

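The fingers, at (140,290) and (305,345), straddle the block's rear end near (245,325). Gripping and lifting.

```bash
python3 -m handwheel '[{"dr":[0,0,0],"translation":[0,0,0],"grip":1},{"dr":[0,0,0],"translation":[0,0,0],"grip":1},{"dr":[0,0,0],"translation":[0,0,0],"grip":1},{"dr":[0,0,0],"translation":[0,0,0],"grip":1},{"dr":[0,0,0],"translation":[0,0,0],"grip":1},{"dr":[0,0,0],"translation":[0,0,0],"grip":1},{"dr":[0,0,0],"translation":[0,0,-3],"grip":1},{"dr":[0,0,0],"translation":[0,0,-4],"grip":1},{"dr":[0,0,-10.2],"translation":[0,0,0],"grip":1},{"dr":[0,0,-10.2],"translation":[0,0,0],"grip":1},{"dr":[0,0,-10.2],"translation":[0,0,0],"grip":1},{"dr":[0,0,0],"translation":[0,0,0],"grip":1},{"dr":[0,0,0],"translation":[0,0,0],"grip":1}]'; python3 go.py .417 -.1594 .1 171.8
```

```text
time: 46.38
tool_pos: [0.6142, -0.2508, 0.1048]
ee_rot: [-0.001, 0.074, 0.997, -0.001]
force: [-0.7, 0.4, -0.9]
gripper_width: 0.213
finger_force: 58.8
t 46.38 pos [ 0.6142 -0.2508  0.1048] yaw 171.5 tilt 0.16 q5 -0.24 w 0.213 F [-0.7  0.4 -0.9]
dr [-0.1 -0.1 -0.3] | then shift cm [20.82  6.23  0.48] dist 21.7
```

```bash
python3 -m handwheel '[{"dr":[0,0,-0.3],"translation":[0,0,-1],"grip":1},{"dr":[0,0,0],"translation":[4.2,1.2,0],"grip":1},{"dr":[0,0,0],"translation":[4.2,1.2,0],"grip":1},{"dr":[0,0,0],"translation":[4.2,1.2,0],"grip":1},{"dr":[0,0,0],"translation":[4.1,1.3,0],"grip":1},{"dr":[0,0,0],"translation":[4.1,1.3,0],"grip":1},{"dr":[0,0,0],"translation":[0,0,3],"grip":1},{"dr":[0,0,0],"translation":[0,0,3],"grip":1},{"dr":[0,0,0],"translation":[0,0,0],"grip":1},{"dr":[0,0,0],"translation":[0,0,0],"grip":1}]'; python3 go.py .417 -.1594 .038 171.8;  python3 - <<'E'
from h import *
shot("scene","s8",(140,140,260,230),6)
E
```

```text
time: 47.62
tool_pos: [0.4175, -0.161, 0.0565]
ee_rot: [-0.0, 0.07, 0.998, -0.001]
force: [0.8, -0.1, -1.1]
gripper_width: 0.216
finger_force: 58.8
t 47.62 pos [ 0.4175 -0.161   0.0565] yaw 172.0 tilt 0.13 q5 -0.23 w 0.216 F [ 0.8 -0.1 -1.1]
dr [-0.1 -0.   0.2] | then shift cm [0.07 0.15 1.85] dist 1.9
```

View pics/s8.png

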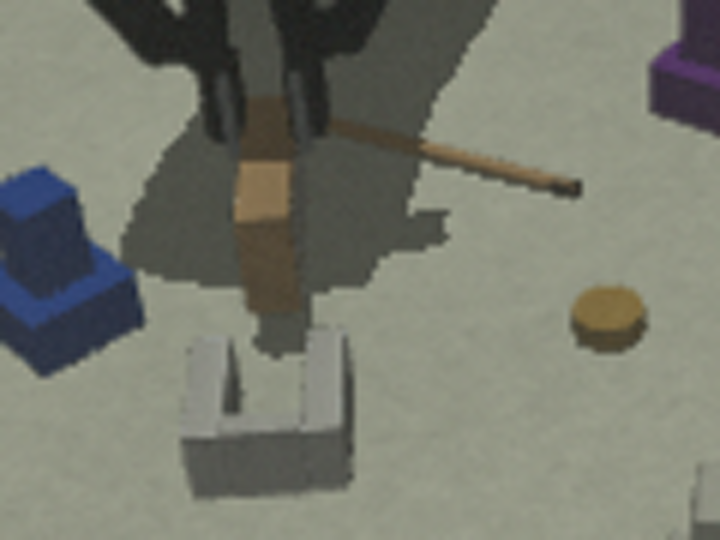

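```bash
python3 - <<'E'
from h import *
c=np.load('pics/s8.npz')
f=lambda u,v,z:px2w(c,(u+.5)/6-.5+140,(v+.5)/6-.5+140,z).round(4)[:2]
O=np.array([.5047,-.1722]);a=np.radians(-8.2);ex=np.array([np.cos(a),np.sin(a)]);ey=np.array([-ex[1],ex[0]])
def loc(n,u,v,z):
    p=f(u,v,z); print(n,p,'holder xy',((p-O)@ex).round(4),((p-O)@ey).round(4))
loc('blk L',235,220,.0655);loc('blk R',290,218,.0655);loc('blk rearL',247,97,.0655);loc('blk rearR',290,97,.0655)
loc('stop L',182,437,.03);loc('stop R',350,428,.03);loc('mouth iL',230,335,.03);loc('mouth iR',308,331,.03);loc('out L',193,338,.03);loc('out R',345,328,.03)
p=bot.read_state()["tool_pos"][:2];print('tcp',((p-O)@ex).round(4),((p-O)@ey).round(4))
E
```

```text
blk L [ 0.4782 -0.178 ] holder xy -0.0254 -0.0095
blk R [ 0.482  -0.1588] holder xy -0.0244 0.01
blk rearL [ 0.3983 -0.1674] holder xy -0.106 -0.0104
blk rearR [ 0.4025 -0.1512] holder xy -0.1042 0.0062
stop L [ 0.5495 -0.2064] holder xy 0.0492 -0.0275
stop R [ 0.5593 -0.1504] holder xy 0.0509 0.0294
mouth iL [ 0.4983 -0.1865] holder xy -0.0043 -0.0151
mouth iR [ 0.5031 -0.159 ] holder xy -0.0035 0.0128
out L [ 0.4967 -0.1995] holder xy -0.004 -0.0282
out R [ 0.5048 -0.1458] holder xy -0.0037 0.0261
tcp -0.0877 -0.0014
```

```bash
python3 -m handwheel '[{"dr":[0,0,0],"translation":[0,0,1.2],"grip":1},{"dr":[0,0,0],"translation":[0,0,0.7],"grip":1},{"dr":[0,0,0],"translation":[0,0,0],"grip":1},{"dr":[0,0,0],"translation":[-1,0.1,0],"grip":1},{"dr":[0,0,0],"translation":[-1,0,0],"grip":1},{"dr":[0,0,0],"translation":[-1,0,0],"grip":1},{"dr":[0,0,0],"translation":[-1,0,0],"grip":1},{"dr":[0,0,0],"translation":[0,0,0],"grip":1},{"dr":[0,0,0],"translation":[0,0,0],"grip":1}]'; python3 go.py .4822 -.1690 .037 171.8
```

```text
time: 48.8
tool_pos: [0.4561, -0.1652, 0.0361]
ee_rot: [-0.001, 0.069, 0.998, -0.001]
force: [-0.8, 0.5, 0.3]
gripper_width: 0.218
finger_force: 58.8
t 48.8 pos [ 0.4561 -0.1652  0.0361] yaw 172.1 tilt 0.18 q5 -0.21 w 0.218 F [-0.8  0.5  0.3]
dr [-0.1 -0.1  0.3] | then shift cm [-2.64 -0.01 -0.09] dist 2.6
```

```bash
python3 -m handwheel '[{"dr":[0,0,0.3],"translation":[-0.7,0,0],"grip":1},{"dr":[0,0,0],"translation":[-0.7,0,0],"grip":1},{"dr":[0,0,0],"translation":[-0.5,0,0],"grip":1},{"dr":[0,0,0],"translation":[-0.3,0,0],"grip":1},{"dr":[0,0,0],"translation":[-0.2,0,0],"grip":1},{"dr":[0,0,0],"translation":[0,0,0],"grip":1}]'; python3 -m handwheel '[{"dr":[0,0,0],"translation":[-0.2,0,0],"grip":1},{"dr":[0,0,0],"translation":[-0.1,0,0],"grip":1},{"dr":[0,0,0],"translation":[0,0,0],"grip":1}]'
```

```text
time: 49.55
tool_pos: [0.4802, -0.1687, 0.0362]
ee_rot: [-0.001, 0.072, 0.997, -0.001]
force: [0.0, 0.5, -1.0]
gripper_width: 0.213
finger_force: 58.8
time: 49.92
tool_pos: [0.4817, -0.1688, 0.0359]
ee_rot: [-0.002, 0.072, 0.997, -0.001]
force: [-4.9, 0.5, 2.6]
gripper_width: 0.212
finger_force: 59.1
```

Contact with the stop begins, as predicted (.482). One more small push, then I'll check.

```bash
python3 -m handwheel '[{"dr":[0,0,0],"translation":[-0.1,0,0],"grip":1},{"dr":[0,0,0],"translation":[0,0,0],"grip":1}]'; python3 -m handwheel '[{"dr":[0,0,0],"translation":[0.1,0,0],"grip":1},{"dr":[0,0,0],"translation":[0,0,0],"grip":0.5},{"dr":[0,0,0],"translation":[0,0,0],"grip":0.5},{"dr":[0,0,0],"translation":[0,0,0],"grip":0.5},{"dr":[0,0,0],"translation":[0,0,-3],"grip":0.5},{"dr":[0,0,0],"translation":[0,0,-5],"grip":0.5},{"dr":[0,0,0],"translation":[0,0,-5],"grip":0.5},{"dr":[0,0,0],"translation":[0,0,-5],"grip":0.5},{"dr":[0,0,0],"translation":[0,0,0],"grip":0.5},{"dr":[0,0,0],"translation":[0,0,0],"grip":0.5}]'; python3 - <<'E'
from h import *
shot("scene","s9",(130,110,410,310),2.8)
E
```

```text
time: 50.18
tool_pos: [0.4818, -0.1687, 0.0358]
ee_rot: [-0.003, 0.072, 0.997, -0.001]
force: [-8.2, 0.9, 3.7]
gripper_width: 0.214
finger_force: 59.4
time: 51.42
tool_pos: [0.4835, -0.1688, 0.216]
ee_rot: [-0.001, 0.072, 0.997, -0.001]
force: [-0.3, -0.3, -0.4]
gripper_width: 0.503
finger_force: 0.0
```

View pics/s9.png

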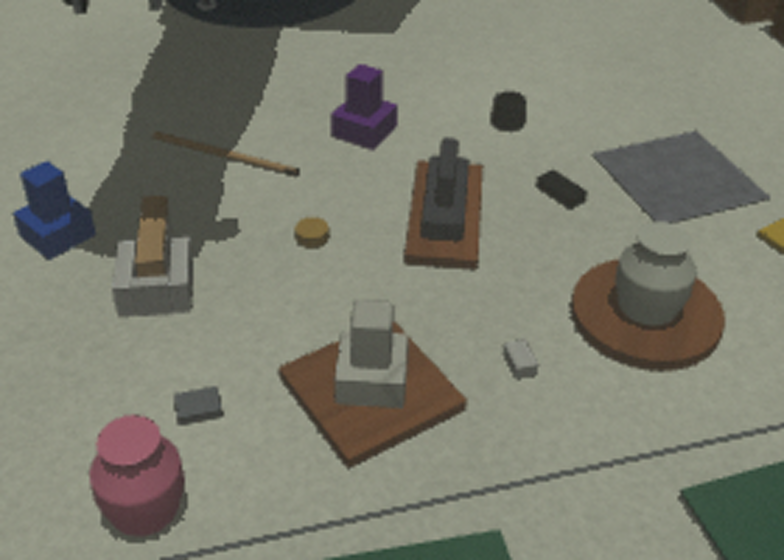

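The picture shows the jar on the round plinth (655,280), the seal on the square (372,365), the bar lengthwise on the oblong (445,200) and the block home in the holder (150,250), with the gripper clear of everything.

```bash
python3 -c "
from bench import bot
print(bot.sign_off())"
```

```text
the job is handed in; nothing more can be done
None
```

The job is handed in at about 51 s; the last picture shows the jar, seal and bar weight upright on their own plinths and the caption block home against the stop, but the hand-in gave no verdict.

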